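# Release the latched key on the finishing machine's switch box

### The arm

A 6-joint arm with a two-finger parallel gripper is mounted at the origin on the work surface. World frame = base frame: x ahead of the robot, y to its left, z up, the work surface at z = 0. Lengths are in m, angles in degrees, forces in N, time in s.
With the tool pointing down it reaches from about 0.375 to 0.9 m from the base axis. Payload 3.1 kg.
Tool frame: the origin (TCP) lies between the finger pads; the fingertips stand 22 mm ahead of it and the grasp point (between the pads) lies 3 mm ahead of it; y points along the fingers, x is the direction in which the jaws open and shut, and the axes are right-handed (so a half turn about y gives the same grasp; the last joint's range is limited). The gripper opens to 87 mm and grips with 3 to 60 N. Pads are 19 mm wide; open, the fingers measure 117 mm over their backs; the gripper's body (75 mm by 190 mm) begins 51 mm behind the grasp point.
Start: joints at [-85.972, 30.224, 82.088, -0, 67.689, -10.227], TCP at [0.154, -0.606, 0.245] pointing down, gripper open.
Joint ranges: [-176.69, 176.69], [-43.24, 126.21], [12.49, 139.97], [-82, 262], [0, 151.66], [-163.58, 163.58]. Speed limits (degrees/s): [159.86, 159.86, 180, 180, 180, 180].

### API

Orientations are given as a 3x3 rotation matrix whose columns are the frame's x, y, z axes.
In Python, from rig import bot, imaging, workorder gives the robot as it stands. The module is installed in compiled form; this text tells all that it offers.
- The arm moves only by the tool drive_tool, never from a script. Its argument "commands" is a list of rows, each an object of numbers: "dx", "dy", "dz": the shift along the tool's x, y, z normalised to -1 to 1, where 1 is 4 cm; "wx", "wy", "wz": the turn, a rotation vector about the tool's x, y, z normalised to -1 to 1, where 1 is pi/2 rad; "grip": the finger opening in mm, from 0 to 87. In form: [{"dx": .., "dy": .., "dz": .., "wx": .., "wy": .., "wz": .., "grip": ..}, ...]. A call has 1 to 8 rows; each row shifts and turns the commanded pose from where the row before left it, along the tool's axes as they then stand; what a row does not reach is not made up. A row lasts 1/8 s, in which the tool goes at most 62.5 mm and 10.7 degrees, less where a joint would pass 70% of its speed; a pose out of reach is approached as far as the arm can. A call with a number of a shift or a turn outside -1 to 1 is refused whole. A call with a gripper value outside its range is refused whole. The fingers move at their own pace and stop on an object; the grip force is fixed at half the most. Time passes only in rows, so rows that do not move let the fingers close. It gives the time, the measured TCP pose, the force and the opening at its end, in the units of the state.
- bot.read_state(): the state, without advancing time (a new reading comes with each control period).
- imaging.capture(name): name is "scene" or "top" or "wrist"; returns (picture, depth): 400x640x3 uint8, red, green, blue; 400x640 float32, m along the optical axis (not along the pixel's ray), 0 where there is no reading.
- imaging.get_calibration(name): a dict with "mtx" (3x3 intrinsics, pixels), "world_to_cam" (4x4, takes a point from world to camera coordinates). Camera axes: x right, y down, z forward; pixel columns grow to the right and rows downward; lengths in m; the calibration is good to about 2 mm. A picture is of the moment at which its call begins: read the wrist's pose just before it. get_calibration takes no time and is no camera call; for the wrist camera it gives the pose at the moment of the call.
- workorder.hand_in(): hands the job in, once; it reports no verdict.
The state is a dict: "time_s": time; "joint_positions": joint angles; "qvel": joint speeds; "tau": joint torques, N m; "position": TCP position; "tcp_rot": TCP orientation; "force": force on the tool from outside, world axes, zero at the start; "moment": the same for the moment, N m; "opening": opening from 0.0 (shut) to 1.0 (fully open).
Only numpy, scipy, OpenCV 4.12 (cv2) and the standard library are available. Lean on these libraries where they do the work, as an engineer would, in place of code of your own. Each camera call takes 0.05 s, during which the arm holds its last target. There are 200 camera calls.

### The job

One of the four white push-on, push-off keys on the finishing machine's switch box has been left latched down. Tap all four with a fingertip, beginning at the red stop button and working along to the far end, so lightly that none of them is pushed in or changes over; then press the one you found latched right home and let it spring up, so that all four stand up and the machine is off. Leave the red stop button and everything lying around alone, pick nothing up, and finish clear of the box.

Things in the scene. Friction and masses are not known exactly. Their poses are not given: they have to be found in the camera images.
- switch_box: Grey switch box screwed to the bench, 110 (x) x 300 (y) x 70 mm (z, up). Origin: centre of its underside; panel at z = 70 mm. From its +y end (the robot's left; yaw within 25 degrees): red mushroom stop button on a yellow disc at y = +110 mm, then the four keys in one row on x = 0 at y = +40, -10, -60, -110 mm. Exactly one key is latched at the start.
- stop_top (a point): Centre of the top of the red mushroom stop button (40 mm across), 41 mm above the panel. Not to be pressed.
- stop (a joint): Travel of the red stop button in m, 0 = out, 0.006 = fully in; it starts to give at about 4.5 N.
- unit_a: Seat of key a: origin on the panel's surface at the key's centre, axes as the switch box. The letter does not tell its place in the row. The key is a white flat-topped cap, 27 (x) x 25 mm (y) at the top, in a 3 mm high black frame. Its top is 15 mm above the panel when up, about 11.5 mm when latched, 7 mm when fully in.
- unit_b: Seat of key b: origin on the panel's surface at the key's centre, axes as the switch box. The letter does not tell its place in the row. The key is a white flat-topped cap, 27 (x) x 25 mm (y) at the top, in a 3 mm high black frame. Its top is 15 mm above the panel when up, about 11.5 mm when latched, 7 mm when fully in.
- unit_c: Seat of key c: origin on the panel's surface at the key's centre, axes as the switch box. The letter does not tell its place in the row. The key is a white flat-topped cap, 27 (x) x 25 mm (y) at the top, in a 3 mm high black frame. Its top is 15 mm above the panel when up, about 11.5 mm when latched, 7 mm when fully in.
- unit_d: Seat of key d: origin on the panel's surface at the key's centre, axes as the switch box. The letter does not tell its place in the row. The key is a white flat-topped cap, 27 (x) x 25 mm (y) at the top, in a 3 mm high black frame. Its top is 15 mm above the panel when up, about 11.5 mm when latched, 7 mm when fully in.
- key_a (a joint): Depth of key a in m: 0 up, about 0.0034 latched, 0.008 fully in. An up key gives from about 3 N (1 mm per further 0.4 N), a latched one from 3.5 to 4 N. Only a push right to the end stop (6.5 N there; 8 to 12 N is sure) changes it over: let go, an up key then stays latched and a latched key springs up.
- key_b (a joint): Depth of key b in m: 0 up, about 0.0034 latched, 0.008 fully in. An up key gives from about 3 N (1 mm per further 0.4 N), a latched one from 3.5 to 4 N. Only a push right to the end stop (6.5 N there; 8 to 12 N is sure) changes it over: let go, an up key then stays latched and a latched key springs up.
- key_c (a joint): Depth of key c in m: 0 up, about 0.0034 latched, 0.008 fully in. An up key gives from about 3 N (1 mm per further 0.4 N), a latched one from 3.5 to 4 N. Only a push right to the end stop (6.5 N there; 8 to 12 N is sure) changes it over: let go, an up key then stays latched and a latched key springs up.
- key_d (a joint): Depth of key d in m: 0 up, about 0.0034 latched, 0.008 fully in. An up key gives from about 3 N (1 mm per further 0.4 N), a latched one from 3.5 to 4 N. Only a push right to the end stop (6.5 N there; 8 to 12 N is sure) changes it over: let go, an up key then stays latched and a latched key springs up.
- last: Yellow plastic shoe last, 266 mm long, 94 mm wide, 102 mm high, loose, standing on its sole near the stop end of the box; origin at the centre of its underside, x towards the toe. Leave alone.
- cone_teal: Teal thread cone, 54 mm across, 97 mm tall, loose, standing beyond the far end of the key row; origin at the centre of its foot. Leave alone.
- cone_white: Off-white thread cone, 54 mm across, 97 mm tall, loose, beside the teal one; origin at the centre of its foot. Leave alone.
- hammer: Shoemaker's hammer, 250 mm long, 26 mm thick, wooden handle, lying loose on the robot's side of the box; origin under its middle, x towards the head. Leave alone.
- tin: Round polish tin, 83 mm across, 27 mm high, loose, behind the box; origin at the centre of its underside. Leave alone.
- awl: Awl, 150 mm long, 27 mm thick wooden handle, lying loose on the robot's side of the box; origin under the end of the handle, x towards the point. Leave alone.
- block: Cork sanding block, 60 by 105 by 33 mm, loose, behind the box; origin at the centre of its underside. Leave alone.

How it is judged (in metres and radians):
On the way, in this order (a step that is already met when the one before it is completed fails the run):
1. a fingertip touches the first key (the one next to the red stop) (((contact force between the fingers and unit_a above 0.3 N and y of unit_a in the frame of switch_box between 0.028 and 0.052 m) or (contact force between the fingers and unit_b above 0.3 N and y of unit_b in the frame of switch_box between 0.028 and 0.052 m) or (contact force between the fingers and unit_c above 0.3 N and y of unit_c in the frame of switch_box between 0.028 and 0.052 m) or (contact force between the fingers and unit_d above 0.3 N and y of unit_d in the frame of switch_box between 0.028 and 0.052 m))), for 0.02 s.
2. a fingertip touches the second key (((contact force between the fingers and unit_a above 0.3 N and y of unit_a in the frame of switch_box between -0.022 and 0.002 m) or (contact force between the fingers and unit_b above 0.3 N and y of unit_b in the frame of switch_box between -0.022 and 0.002 m) or (contact force between the fingers and unit_c above 0.3 N and y of unit_c in the frame of switch_box between -0.022 and 0.002 m) or (contact force between the fingers and unit_d above 0.3 N and y of unit_d in the frame of switch_box between -0.022 and 0.002 m))), for 0.02 s.
3. a fingertip touches the third key (((contact force between the fingers and unit_a above 0.3 N and y of unit_a in the frame of switch_box between -0.072 and -0.048 m) or (contact force between the fingers and unit_b above 0.3 N and y of unit_b in the frame of switch_box between -0.072 and -0.048 m) or (contact force between the fingers and unit_c above 0.3 N and y of unit_c in the frame of switch_box between -0.072 and -0.048 m) or (contact force between the fingers and unit_d above 0.3 N and y of unit_d in the frame of switch_box between -0.072 and -0.048 m))), for 0.02 s.
4. a fingertip touches the fourth key (the far end) (((contact force between the fingers and unit_a above 0.3 N and y of unit_a in the frame of switch_box between -0.122 and -0.098 m) or (contact force between the fingers and unit_b above 0.3 N and y of unit_b in the frame of switch_box between -0.122 and -0.098 m) or (contact force between the fingers and unit_c above 0.3 N and y of unit_c in the frame of switch_box between -0.122 and -0.098 m) or (contact force between the fingers and unit_d above 0.3 N and y of unit_d in the frame of switch_box between -0.122 and -0.098 m))), for 0.02 s.
5. the latched key has been released: all four keys are up (value of joint each of key_a, key_b, key_c, key_d below 0.001 m), for 0.1 s.
At the end, for the whole second after the job is handed in: All four keys are up (less than 1 mm in), the red stop button is out (less than 2 mm in), and every loose thing is within 20 mm of where it started (all of step 5 and value of joint stop below 0.002 m and distance of each of last, cone_teal, cone_white, hammer, tin, awl, block from where it was at the start of the episode below 0.02 m); the robot touches nothing.
It fails at once if a key that was up is pushed in: one key is more than 6 mm in while another stands latched (more than 3 mm in) ((value of joint key_a above 0.006 m and value of joint key_b above 0.003 m) or (value of joint key_a above 0.006 m and value of joint key_c above 0.003 m) or (value of joint key_a above 0.006 m and value of joint key_d above 0.003 m) or (value of joint key_b above 0.006 m and value of joint key_a above 0.003 m) or (value of joint key_b above 0.006 m and value of joint key_c above 0.003 m) or (value of joint key_b above 0.006 m and value of joint key_d above 0.003 m) or (value of joint key_c above 0.006 m and value of joint key_a above 0.003 m) or (value of joint key_c above 0.006 m and value of joint key_b above 0.003 m) or (value of joint key_c above 0.006 m and value of joint key_d above 0.003 m) or (value of joint key_d above 0.006 m and value of joint key_a above 0.003 m) or (value of joint key_d above 0.006 m and value of joint key_b above 0.003 m) or (value of joint key_d above 0.006 m and value of joint key_c above 0.003 m)).
It fails at once if the red stop button is pressed (more than 3 mm in) (value of joint stop above 0.003 m).
It fails at once if a loose thing is picked up or pushed more than 20 mm away (distance of any of last, cone_teal, cone_white, hammer, tin, awl, block from where it was at the start of the episode above 0.02 m).
It also fails if it takes over 48 s, if anything falls off the work surface, if the arm or the gripper's body presses on something with over 40 N, if the wrist force passes 120 N, or if a joint passes its speed limit or range.

## Working session

There is one attempt and no reset: what is moved stays moved. The work goes in short steps, Python scripts to look and compute and a tool call to move; the robot and the scene stay as the last step left them, time stands still between calls to the robot, and variables do not carry over. Pictures are saved under pics/ and viewed, on a budget of 10 in all, crops included, one or two more only if the job needs it, and the job is handed in when it is done.

Besides the shell and the picture viewer there is one more tool, called by a JSON object that holds its "name" and its "arguments". drive_tool: Moves the arm, as the interface text tells. Its arguments: {"type":"object","properties":{"commands":{"type":"array"}},"required":["commands"]}

```bash
mkdir -p pics; python3 - <<'E'
from rig import bot, imaging
import cv2, numpy as np
s=bot.read_state(); print({k:np.round(v,3).tolist() for k,v in s.items()})
ims=[]
for n in("top","scene"):
    p,d=imaging.capture(n); c=imaging.get_calibration(n)
    np.savez(f"{n}.npz",p=p,d=d,K=c["mtx"],T=c["world_to_cam"]); print(n,np.round(c["mtx"],1).tolist(),np.round(c["world_to_cam"],3).tolist())
    cv2.imwrite(f"pics/{n}.png",p[:,:,::-1])
E
```

```text
{'time_s': 0.0, 'joint_positions': [-85.974, 30.28, 82.156, 0.0, 67.688, -10.226], 'qvel': [-0.089, -0.012, 0.094, -0.082, 0.054, -0.002], 'tau': [-0.0, -44.004, -17.659, 0.063, 0.058, -0.0], 'position': [0.154, -0.605, 0.244], 'tcp_rot': [[0.246, -0.0, 0.969], [-0.969, 0.002, 0.246], [-0.002, -1.0, 0.0]], 'force': [-0.345, 0.306, -0.345], 'moment': [-0.003, -0.005, 0.014], 'opening': 1.002}
top [[362.4, 0.0, 320.6], [0.0, 362.4, 197.2], [0.0, 0.0, 1.0]] [[-0.028, -0.999, -0.027, 0.058], [-0.981, 0.032, -0.189, 0.601], [0.19, 0.022, -0.982, 0.694], [0.0, 0.0, 0.0, 1.0]]
scene [[489.5, 0.0, 320.2], [0.0, 489.5, 194.5], [0.0, 0.0, 1.0]] [[0.157, 0.987, -0.02, -0.133], [0.626, -0.116, -0.771, -0.286], [-0.764, 0.109, -0.636, 1.546], [0.0, 0.0, 0.0, 1.0]]
```

View pics.

View pics/top.png

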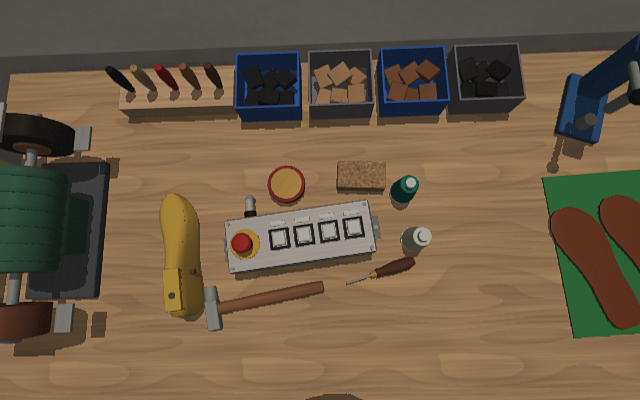

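View pics/scene.png

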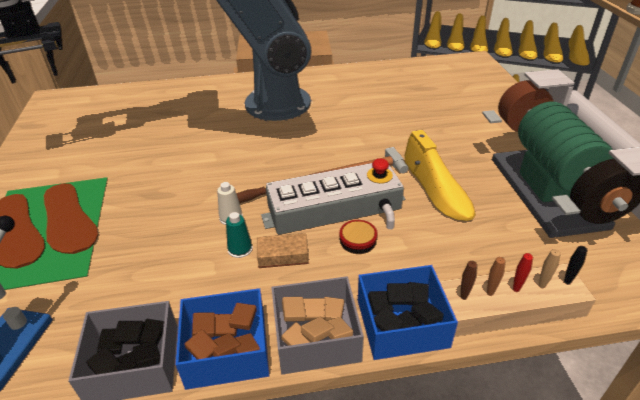

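The top view shows the red stop at about (242,243) and the four keys at about (279,239), (304,235), (328,230) and (353,227). The scene view shows the same row, with nothing standing over the keys.

```bash
cat > h.py <<'E'
import numpy as np, cv2
def ray(K,T,uv,z):
    R=T[:3,:3]; o=-R.T@T[:3,3]; uv=np.atleast_2d(uv)
    d=(R.T@np.linalg.inv(K)@np.c_[uv,np.ones(len(uv))].T).T
    return o+d*((z-o[2])/d[:,2])[:,None]
def caps(p,roi,a0,a1,thr=200):
    x0,y0,x1,y1=roi; m=np.zeros(p.shape[:2],np.uint8)
    m[y0:y1,x0:x1]=(p[y0:y1,x0:x1].min(2)>thr)*255
    n,l,st,c=cv2.connectedComponentsWithStats(m)
    return [(c[i],int(st[i,4]),l==i) for i in range(1,n) if a0<st[i,4]<a1]
def world(K,T,m,d):
    v,u=np.nonzero(m&(d>0)); z=d[v,u]
    P=np.linalg.inv(K)@np.c_[u*z,v*z,z].T
    return T[:3,:3].T@(P-T[:3,3:4])
E
python3 - <<'E'
import numpy as np
from h import *
for n,roi,a in(("top",(265,210,368,252),(60,500)),("scene",(270,165,365,205),(40,400))):
    f=np.load(n+".npz")
    for thr in (190,215,235):
      for c,s,m in caps(f["p"],roi,*a,thr):
        z=world(f["K"],f["T"],m,f["d"]); 
        print(n,thr,c.round(1),s,ray(f["K"],f["T"],c,.085).round(4)[0],"depth z",np.median(z,1).round(4))
f=np.load("top.npz");p=f["p"].astype(int)
m=(p[:,:,0]>130)&(p[:,:,1]<60)&(p[:,:,2]<60); m[:,:225]=0;m[:,262:]=0;m[:225]=0;m[262:]=0
v,u=np.nonzero(m);print("stop",u.mean(),v.mean(),ray(f["K"],f["T"],[u.mean(),v.mean()],.105).round(4))
E
```

```text
scene 190 [350.2 175.5] 67 [0.5156 0.1232 0.085 ] depth z [0.5178 0.1236 0.0864]
scene 190 [329.2 179.9] 68 [0.5229 0.0736 0.085 ] depth z [0.5246 0.0739 0.0867]
scene 190 [308.1 185.5] 70 [0.5341 0.024  0.085 ] depth z [0.5309 0.0242 0.0829]
scene 190 [286.  188.4] 68 [ 0.5355 -0.0253  0.085 ] depth z [ 0.537  -0.0255  0.0865]
stop 240.25414364640883 242.03867403314916 [[0.511  0.1951 0.105 ]]
```

The scene view puts key 1 at about (0.516, 0.123) and key 4 at about (0.536, -0.025), so the yaw is about 7.6°. Key 3 reads about 3.6 mm lower than the others, so it is probably the latched one. I'm moving over the row with the fingers closing.

{"name": "drive_tool", "arguments": {"commands": [{"wy": 0.074,"grip": 0},{"dx": -1,"dz": 0.67,"grip": 0},{"dx": -1,"dz": 0.67,"grip": 0},{"dx": -1,"dz": 0.67,"grip": 0},{"dx": -1,"dz": 0.67,"grip": 0},{"dx": -1,"dz": 0.67,"grip": 0},{"dx": -1,"dz": 0.67,"grip": 0},{"dx": -1,"dz": 0.67,"grip": 0}]}}

```text
schema error: expected keys dx, dy, dz, wx, wy, wz, grip
```

{"name": "drive_tool", "arguments": {"commands": [{"dx": -1,"dz": 0.67,"grip": 0},{"dx": -1,"dz": 0.67,"grip": 0},{"dx": -1,"dz": 0.67,"grip": 0},{"dx": -1,"dz": 0.67,"grip": 0},{"dx": -1,"dz": 0.67,"grip": 0},{"dx": -1,"dz": 0.67,"grip": 0},{"grip": 0},{"grip": 0}]}}

```text
schema error: expected keys dx, dy, dz, wx, wy, wz, grip
```

{"name": "drive_tool", "arguments": {"commands": [{"dx": 0,"dy": 0,"dz": 0,"wx": 0,"wy": 0.074,"wz": 0,"grip": 0},{"dx": -1,"dy": 0,"dz": 0.67,"wx": 0,"wy": 0,"wz": 0,"grip": 0},{"dx": -1,"dy": 0,"dz": 0.67,"wx": 0,"wy": 0,"wz": 0,"grip": 0},{"dx": -1,"dy": 0,"dz": 0.67,"wx": 0,"wy": 0,"wz": 0,"grip": 0},{"dx": -1,"dy": 0,"dz": 0.67,"wx": 0,"wy": 0,"wz": 0,"grip": 0},{"dx": -1,"dy": 0,"dz": 0.67,"wx": 0,"wy": 0,"wz": 0,"grip": 0},{"dx": -1,"dy": 0,"dz": 0.67,"wx": 0,"wy": 0,"wz": 0,"grip": 0},{"dx": -1,"dy": 0,"dz": 0.67,"wx": 0,"wy": 0,"wz": 0,"grip": 0}]}}

```text
time_s: 1.1
position: [0.3033, -0.3018, 0.2444]
tcp_rot: [[0.132, -0.0, 0.991], [-0.991, 0.0, 0.132], [-0.0, -1.0, 0.0]]
force: [-0.1, 0.4, 0.2]
opening: 0.169
```

{"name": "drive_tool", "arguments": {"commands": [{"dx": -1,"dy": 0,"dz": 0.8,"wx": 0,"wy": 0,"wz": 0,"grip": 0},{"dx": -1,"dy": 0,"dz": 0.8,"wx": 0,"wy": 0,"wz": 0,"grip": 0},{"dx": -1,"dy": 0,"dz": 0.8,"wx": 0,"wy": 0,"wz": 0,"grip": 0},{"dx": -1,"dy": 0,"dz": 0.8,"wx": 0,"wy": 0,"wz": 0,"grip": 0},{"dx": -1,"dy": 0,"dz": 0.8,"wx": 0,"wy": 0,"wz": 0,"grip": 0},{"dx": -1,"dy": 0,"dz": 0.8,"wx": 0,"wy": 0,"wz": 0,"grip": 0},{"dx": -1,"dy": 0,"dz": 0.8,"wx": 0,"wy": 0,"wz": 0,"grip": 0},{"dx": 0,"dy": 0,"dz": 0,"wx": 0,"wy": 0,"wz": 0,"grip": 0}]}}

```text
time_s: 2.1
position: [0.489, 0.0064, 0.2443]
tcp_rot: [[0.137, 0.001, 0.991], [-0.991, 0.0, 0.137], [-0.0, -1.0, 0.001]]
force: [-0.1, 0.4, -0.3]
opening: 0.008
```

```bash
python3 - <<'E'
from rig import bot, imaging
import cv2, numpy as np
s=bot.read_state(); c=imaging.get_calibration("wrist"); p,d=imaging.capture("wrist")
print(s["position"],s["force"],s["opening"])
np.savez("w1.npz",p=p,d=d,K=c["mtx"],T=c["world_to_cam"]); cv2.imwrite("pics/w1.png",p[:,:,::-1])
E
```

```text
[0.48902802 0.00642075 0.24434225] [-0.13184317  0.40813678 -0.29521942] 0.007553187984578585
```

View pics/w1.png

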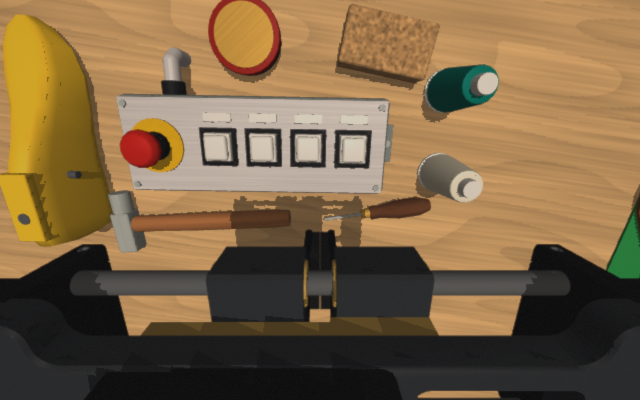

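The wrist view shows the whole row: caps at about (217,147), (263,147), (308,148) and (353,149), the red stop at (144,148), and the shut fingers at (320,240). The image axis runs nearly along the row.

```bash
python3 - <<'E'
import numpy as np
from h import *
f=np.load("w1.npz");K,T,d=f["K"],f["T"],f["d"]
ex=world(K,T,np.pad(np.ones((16,180),bool),((172,212),(180,280))),d);print("panel z",np.median(ex[2]).round(4))
C=[]
for u,v in((218,147),(263,147),(308,148),(353,149)):
    q=f["p"][v-17:v+17,u-17:u+17]; m=np.zeros(d.shape,bool)
    m[v-5:v+6,u-5:u+6]=1; zc=np.median(world(K,T,m,d)[2])
    # black frame: extents of dark pixels
    k=(f["p"][v-24:v+25,u-23:u+24].max(2)<70).astype(np.uint8)
    n,l,st,_=cv2.connectedComponentsWithStats(k); i=1+np.argmax(st[1:,4])
    (cx,cy),wh,a=cv2.minAreaRect(np.argwhere(l==i)[:,::-1].astype(np.float32))
    c=np.array([cx+u-23,cy+v-24]); P=ray(K,T,c,.073)[0]; C.append(P[:2]); print(c.round(1),np.round(wh,1),round(a,1),"frame",P.round(4),"cap z",zc.round(4))
C=np.array(C); e=C[3]-C[0]; print(np.linalg.norm(e)/3, np.degrees(np.arctan2(e[0],-e[1])))
E
```

```text
panel z 0.0699
[218.5 146.5] [37. 37.] 90.0 frame [0.5193 0.1235 0.073 ] cap z 0.0848
[262.5 147. ] [36. 35.] 90.0 frame [0.5256 0.0747 0.073 ] cap z 0.0847
[307.5 148. ] [36. 35.] 90.0 frame [0.5314 0.0247 0.073 ] cap z 0.0815
[352.5 149. ] [36. 35.] 90.0 frame [ 0.5373 -0.0254  0.073 ] cap z 0.085
0.049966419836997684 6.878421809002564
```

Key 3 stands about 3.4 mm lower here too, so both views agree that it is the latched one. The yaw is 6.9°, and the keys are at (.519,.1235), (.5255,.074), (.5315,.0245) and (.5375,-.0255). Next I go over key 1 and down to 10 mm above it.

{"name": "drive_tool", "arguments": {"commands": [{"dx": -0.93,"dy": 0,"dz": 0.38,"wx": 0,"wy": 0,"wz": 0,"grip": 0},{"dx": -0.93,"dy": 0,"dz": 0.38,"wx": 0,"wy": 0,"wz": 0,"grip": 0},{"dx": -0.93,"dy": 0,"dz": 0.38,"wx": 0,"wy": 0,"wz": 0,"grip": 0},{"dx": 0,"dy": 0.8,"dz": 0,"wx": 0,"wy": 0,"wz": 0,"grip": 0},{"dx": 0,"dy": 0.8,"dz": 0,"wx": 0,"wy": 0,"wz": 0,"grip": 0},{"dx": 0,"dy": 0.8,"dz": 0,"wx": 0,"wy": 0,"wz": 0,"grip": 0},{"dx": 0,"dy": 0.6,"dz": 0,"wx": 0,"wy": 0,"wz": 0,"grip": 0},{"dx": 0,"dy": 0,"dz": 0,"wx": 0,"wy": 0,"wz": 0,"grip": 0}]}}

```text
time_s: 3.15
position: [0.5164, 0.1189, 0.1229]
tcp_rot: [[0.13, -0.006, 0.991], [-0.991, -0.0, 0.13], [-0.0, -1.0, -0.006]]
force: [-0.7, -0.3, 0.3]
opening: 0.002
```

{"name": "drive_tool", "arguments": {"commands": [{"dx": -0.1,"dy": 0.15,"dz": 0.08,"wx": 0,"wy": 0,"wz": 0,"grip": 0},{"dx": 0,"dy": 0.12,"dz": 0,"wx": 0,"wy": 0,"wz": 0,"grip": 0},{"dx": 0,"dy": 0,"dz": 0,"wx": 0,"wy": 0,"wz": 0,"grip": 0}]}}

```text
time_s: 3.52
position: [0.5211, 0.1248, 0.114]
tcp_rot: [[0.132, 0.0, 0.991], [-0.991, -0.0, 0.132], [0.0, -1.0, 0.0]]
force: [0.3, 0.7, 0.4]
opening: 0.004
```

{"name": "drive_tool", "arguments": {"commands": [{"dx": 0,"dy": 0.07,"dz": 0,"wx": 0,"wy": 0,"wz": 0,"grip": 0},{"dx": 0,"dy": 0,"dz": 0,"wx": 0,"wy": 0,"wz": 0,"grip": 0}]}}

```text
time_s: 3.78
position: [0.5209, 0.1248, 0.111]
tcp_rot: [[0.132, -0.0, 0.991], [-0.991, -0.0, 0.132], [-0.0, -1.0, -0.0]]
force: [-0.2, -0.5, 0.2]
opening: 0.009
```

{"name": "drive_tool", "arguments": {"commands": [{"dx": 0,"dy": 0.05,"dz": 0,"wx": 0,"wy": 0,"wz": 0,"grip": 0},{"dx": 0,"dy": 0.0,"dz": 0,"wx": 0,"wy": 0,"wz": 0,"grip": 0}]}}

```text
time_s: 4.03
position: [0.5209, 0.1248, 0.1088]
tcp_rot: [[0.132, -0.0, 0.991], [-0.991, -0.0, 0.132], [-0.0, -1.0, -0.0]]
force: [-0.3, 0.1, 1.3]
opening: 0.004
```

{"name": "drive_tool", "arguments": {"commands": [{"dx": 0,"dy": 0.025,"dz": 0,"wx": 0,"wy": 0,"wz": 0,"grip": 0},{"dx": 0,"dy": 0.0,"dz": 0,"wx": 0,"wy": 0,"wz": 0,"grip": 0}]}}

```text
time_s: 4.28
position: [0.5209, 0.1248, 0.1079]
tcp_rot: [[0.132, -0.0, 0.991], [-0.991, -0.0, 0.132], [-0.0, -1.0, -0.0]]
force: [0.8, -0.2, 0.6]
opening: 0.001
```

{"name": "drive_tool", "arguments": {"commands": [{"dx": 0,"dy": 0.02,"dz": 0,"wx": 0,"wy": 0,"wz": 0,"grip": 0},{"dx": 0,"dy": 0.0,"dz": 0,"wx": 0,"wy": 0,"wz": 0,"grip": 0}]}}

```text
time_s: 4.53
position: [0.521, 0.1248, 0.1073]
tcp_rot: [[0.132, 0.0, 0.991], [-0.991, 0.0, 0.132], [0.0, -1.0, 0.0]]
force: [-0.8, 0.2, 1.4]
opening: 0.006
```

{"name": "drive_tool", "arguments": {"commands": [{"dx": 0,"dy": 0.015,"dz": 0,"wx": 0,"wy": 0,"wz": 0,"grip": 0},{"dx": 0,"dy": 0.0,"dz": 0,"wx": 0,"wy": 0,"wz": 0,"grip": 0}]}}

```text
time_s: 4.78
position: [0.5211, 0.1248, 0.1067]
tcp_rot: [[0.132, 0.0, 0.991], [-0.991, 0.0, 0.132], [0.0, -1.0, 0.0]]
force: [0.0, -0.1, 3.1]
opening: 0.006
```

{"name": "drive_tool", "arguments": {"commands": [{"dx": 0,"dy": 0,"dz": 0,"wx": 0,"wy": 0,"wz": 0,"grip": 0}]}}

```text
time_s: 4.9
position: [0.5211, 0.1248, 0.1067]
tcp_rot: [[0.132, 0.0, 0.991], [-0.991, 0.0, 0.132], [0.0, -1.0, 0.0]]
force: [-0.5, 0.6, 1.9]
opening: 0.008
```

Key 1 touched at TCP z 0.1067 with 2 to 3 N. Next is key 2.

{"name": "drive_tool", "arguments": {"commands": [{"dx": 0,"dy": -0.25,"dz": 0,"wx": 0,"wy": 0,"wz": 0,"grip": 0},{"dx": 0.625,"dy": 0,"dz": -0.03,"wx": 0,"wy": 0,"wz": 0,"grip": 0},{"dx": 0.625,"dy": 0,"dz": 0,"wx": 0,"wy": 0,"wz": 0,"grip": 0},{"dx": 0,"dy": 0,"dz": 0,"wx": 0,"wy": 0,"wz": 0,"grip": 0},{"dx": 0,"dy": 0.2,"dz": 0,"wx": 0,"wy": 0,"wz": 0,"grip": 0},{"dx": 0,"dy": 0,"dz": 0,"wx": 0,"wy": 0,"wz": 0,"grip": 0}]}}

```text
time_s: 5.65
position: [0.5255, 0.0758, 0.1078]
tcp_rot: [[0.133, -0.002, 0.991], [-0.991, 0.0, 0.133], [-0.001, -1.0, -0.002]]
force: [-1.2, -0.2, 0.0]
opening: 0.003
```

{"name": "drive_tool", "arguments": {"commands": [{"dx": 0,"dy": 0.025,"dz": 0,"wx": 0,"wy": 0,"wz": 0,"grip": 0},{"dx": 0,"dy": 0,"dz": 0,"wx": 0,"wy": 0,"wz": 0,"grip": 0},{"dx": 0,"dy": 0,"dz": 0,"wx": 0,"wy": 0,"wz": 0,"grip": 0}]}}

```text
time_s: 6.02
position: [0.5265, 0.0753, 0.1076]
tcp_rot: [[0.133, 0.0, 0.991], [-0.991, -0.0, 0.133], [0.0, -1.0, 0.0]]
force: [-1.3, 0.3, -1.7]
opening: 0.007
```

{"name": "drive_tool", "arguments": {"commands": [{"dx": 0,"dy": 0,"dz": 0,"wx": 0,"wy": 0,"wz": 0,"grip": 0}]}}

```text
time_s: 6.15
position: [0.5265, 0.0751, 0.1076]
tcp_rot: [[0.132, 0.0, 0.991], [-0.991, -0.0, 0.132], [0.0, -1.0, 0.0]]
force: [-0.7, 0.6, 0.1]
opening: 0.007
```

{"name": "drive_tool", "arguments": {"commands": [{"dx": 0,"dy": 0.02,"dz": 0,"wx": 0,"wy": 0,"wz": 0,"grip": 0},{"dx": 0,"dy": 0,"dz": 0,"wx": 0,"wy": 0,"wz": 0,"grip": 0}]}}

```text
time_s: 6.4
position: [0.5266, 0.0751, 0.107]
tcp_rot: [[0.132, 0.0, 0.991], [-0.991, 0.0, 0.132], [-0.0, -1.0, 0.0]]
force: [0.4, -0.3, 2.1]
opening: 0.005
```

{"name": "drive_tool", "arguments": {"commands": [{"dx": 0,"dy": 0,"dz": 0,"wx": 0,"wy": 0,"wz": 0,"grip": 0}]}}

```text
time_s: 6.52
position: [0.5265, 0.0751, 0.107]
tcp_rot: [[0.132, 0.0, 0.991], [-0.991, 0.0, 0.132], [0.0, -1.0, 0.0]]
force: [0.1, 0.6, 2.6]
opening: 0.007
```

Key 2 touched with 2.1 to 2.6 N. Key 3 is next, with its top about 3.4 mm lower.

{"name": "drive_tool", "arguments": {"commands": [{"dx": 0,"dy": -0.25,"dz": 0,"wx": 0,"wy": 0,"wz": 0,"grip": 0},{"dx": 0.63,"dy": 0,"dz": -0.03,"wx": 0,"wy": 0,"wz": 0,"grip": 0},{"dx": 0.63,"dy": 0,"dz": 0,"wx": 0,"wy": 0,"wz": 0,"grip": 0},{"dx": 0,"dy": 0,"dz": 0,"wx": 0,"wy": 0,"wz": 0,"grip": 0},{"dx": 0,"dy": 0.25,"dz": 0,"wx": 0,"wy": 0,"wz": 0,"grip": 0},{"dx": 0,"dy": 0.05,"dz": 0,"wx": 0,"wy": 0,"wz": 0,"grip": 0},{"dx": 0,"dy": 0,"dz": 0,"wx": 0,"wy": 0,"wz": 0,"grip": 0},{"dx": 0,"dy": 0,"dz": 0,"wx": 0,"wy": 0,"wz": 0,"grip": 0}]}}

```text
time_s: 7.52
position: [0.5318, 0.0254, 0.1047]
tcp_rot: [[0.133, -0.0, 0.991], [-0.991, 0.0, 0.133], [-0.0, -1.0, -0.0]]
force: [0.1, 0.4, -0.1]
opening: 0.002
```

{"name": "drive_tool", "arguments": {"commands": [{"dx": 0,"dy": 0.02,"dz": 0,"wx": 0,"wy": 0,"wz": 0,"grip": 0},{"dx": 0,"dy": 0,"dz": 0,"wx": 0,"wy": 0,"wz": 0,"grip": 0}]}}

```text
time_s: 7.78
position: [0.532, 0.025, 0.104]
tcp_rot: [[0.132, 0.0, 0.991], [-0.991, 0.0, 0.132], [0.0, -1.0, 0.0]]
force: [0.4, -0.4, -0.0]
opening: 0.009
```

No resistance at 0.104, so key 3 really is lower. Half-millimetre steps from here.

{"name": "drive_tool", "arguments": {"commands": [{"dx": 0,"dy": 0.015,"dz": 0,"wx": 0,"wy": 0,"wz": 0,"grip": 0},{"dx": 0,"dy": 0,"dz": 0,"wx": 0,"wy": 0,"wz": 0,"grip": 0}]}}

```text
time_s: 8.02
position: [0.532, 0.025, 0.1035]
tcp_rot: [[0.132, 0.0, 0.991], [-0.991, 0.0, 0.132], [-0.0, -1.0, 0.0]]
force: [0.2, 0.1, 1.4]
opening: 0.005
```

{"name": "drive_tool", "arguments": {"commands": [{"dx": 0,"dy": 0,"dz": 0,"wx": 0,"wy": 0,"wz": 0,"grip": 0}]}}

```text
time_s: 8.15
position: [0.532, 0.025, 0.1035]
tcp_rot: [[0.132, 0.0, 0.991], [-0.991, 0.0, 0.132], [-0.0, -1.0, 0.0]]
force: [-0.6, -0.2, 1.6]
opening: 0.005
```

{"name": "drive_tool", "arguments": {"commands": [{"dx": 0,"dy": 0.007,"dz": 0,"wx": 0,"wy": 0,"wz": 0,"grip": 0},{"dx": 0,"dy": 0,"dz": 0,"wx": 0,"wy": 0,"wz": 0,"grip": 0}]}}

```text
time_s: 8.4
position: [0.5319, 0.025, 0.1032]
tcp_rot: [[0.132, 0.0, 0.991], [-0.991, 0.0, 0.132], [-0.0, -1.0, 0.0]]
force: [-1.8, 0.8, 4.1]
opening: 0.005
```

{"name": "drive_tool", "arguments": {"commands": [{"dx": 0,"dy": 0,"dz": 0,"wx": 0,"wy": 0,"wz": 0,"grip": 0}]}}

```text
time_s: 8.52
position: [0.532, 0.025, 0.1032]
tcp_rot: [[0.132, 0.0, 0.991], [-0.991, 0.0, 0.132], [0.0, -1.0, 0.0]]
force: [-0.1, 1.2, 3.4]
opening: 0.007
```

Key 3 touched at 0.1032, which is 3.5 to 3.8 mm below keys 1 and 2, so it is the latched one. Now key 4.

{"name": "drive_tool", "arguments": {"commands": [{"dx": 0,"dy": -0.4,"dz": 0,"wx": 0,"wy": 0,"wz": 0,"grip": 0},{"dx": 0.63,"dy": 0,"dz": 0,"wx": 0,"wy": 0,"wz": 0,"grip": 0},{"dx": 0.63,"dy": 0,"dz": 0,"wx": 0,"wy": 0,"wz": 0,"grip": 0},{"dx": 0,"dy": 0,"dz": 0,"wx": 0,"wy": 0,"wz": 0,"grip": 0},{"dx": 0,"dy": 0.2,"dz": 0,"wx": 0,"wy": 0,"wz": 0,"grip": 0},{"dx": 0,"dy": 0.07,"dz": 0,"wx": 0,"wy": 0,"wz": 0,"grip": 0},{"dx": 0,"dy": 0,"dz": 0,"wx": 0,"wy": 0,"wz": 0,"grip": 0},{"dx": 0,"dy": 0,"dz": 0,"wx": 0,"wy": 0,"wz": 0,"grip": 0}]}}

```text
time_s: 9.52
position: [0.5384, -0.0245, 0.1082]
tcp_rot: [[0.133, -0.0, 0.991], [-0.991, 0.0, 0.133], [-0.0, -1.0, -0.0]]
force: [-0.0, 0.0, 0.7]
opening: 0.006
```

{"name": "drive_tool", "arguments": {"commands": [{"dx": 0,"dy": 0.015,"dz": 0,"wx": 0,"wy": 0,"wz": 0,"grip": 0},{"dx": 0,"dy": 0,"dz": 0,"wx": 0,"wy": 0,"wz": 0,"grip": 0}]}}

```text
time_s: 9.78
position: [0.5386, -0.0249, 0.1077]
tcp_rot: [[0.132, 0.0, 0.991], [-0.991, 0.0, 0.132], [0.0, -1.0, 0.0]]
force: [-0.4, 0.1, 0.4]
opening: -0.001
```

{"name": "drive_tool", "arguments": {"commands": [{"dx": 0,"dy": 0.015,"dz": 0,"wx": 0,"wy": 0,"wz": 0,"grip": 0},{"dx": 0,"dy": 0,"dz": 0,"wx": 0,"wy": 0,"wz": 0,"grip": 0}]}}

```text
time_s: 10.02
position: [0.5386, -0.025, 0.1072]
tcp_rot: [[0.132, 0.0, 0.991], [-0.991, 0.0, 0.132], [0.0, -1.0, 0.0]]
force: [-0.3, 0.3, 1.2]
opening: 0.005
```

{"name": "drive_tool", "arguments": {"commands": [{"dx": 0,"dy": 0,"dz": 0,"wx": 0,"wy": 0,"wz": 0,"grip": 0}]}}

```text
time_s: 10.15
position: [0.5387, -0.025, 0.1072]
tcp_rot: [[0.132, 0.0, 0.991], [-0.991, -0.0, 0.132], [0.0, -1.0, 0.0]]
force: [0.2, 1.1, 1.7]
opening: 0.007
```

{"name": "drive_tool", "arguments": {"commands": [{"dx": 0,"dy": 0.007,"dz": 0,"wx": 0,"wy": 0,"wz": 0,"grip": 0},{"dx": 0,"dy": 0,"dz": 0,"wx": 0,"wy": 0,"wz": 0,"grip": 0}]}}

```text
time_s: 10.4
position: [0.5386, -0.025, 0.1069]
tcp_rot: [[0.132, 0.0, 0.991], [-0.991, -0.0, 0.132], [0.0, -1.0, 0.0]]
force: [0.1, 0.3, 1.5]
opening: 0.004
```

{"name": "drive_tool", "arguments": {"commands": [{"dx": 0,"dy": 0,"dz": 0,"wx": 0,"wy": 0,"wz": 0,"grip": 0}]}}

```text
time_s: 10.52
position: [0.5386, -0.025, 0.1069]
tcp_rot: [[0.132, 0.0, 0.991], [-0.991, -0.0, 0.132], [0.0, -1.0, 0.0]]
force: [0.6, 0.0, 3.1]
opening: 0.004
```

Key 4 touched with about 2 to 3 N. Back to key 3 to press it home.

{"name": "drive_tool", "arguments": {"commands": [{"dx": 0,"dy": -0.25,"dz": 0,"wx": 0,"wy": 0,"wz": 0,"grip": 0},{"dx": -0.63,"dy": 0,"dz": 0,"wx": 0,"wy": 0,"wz": 0,"grip": 0},{"dx": -0.63,"dy": 0,"dz": 0,"wx": 0,"wy": 0,"wz": 0,"grip": 0},{"dx": 0,"dy": 0,"dz": 0,"wx": 0,"wy": 0,"wz": 0,"grip": 0},{"dx": 0,"dy": 0.25,"dz": 0,"wx": 0,"wy": 0,"wz": 0,"grip": 0},{"dx": 0,"dy": 0.05,"dz": 0,"wx": 0,"wy": 0,"wz": 0,"grip": 0},{"dx": 0,"dy": 0,"dz": 0,"wx": 0,"wy": 0,"wz": 0,"grip": 0},{"dx": 0,"dy": 0,"dz": 0,"wx": 0,"wy": 0,"wz": 0,"grip": 0}]}}

```text
time_s: 11.52
position: [0.532, 0.0245, 0.1047]
tcp_rot: [[0.132, -0.0, 0.991], [-0.991, -0.0, 0.132], [0.0, -1.0, -0.0]]
force: [0.0, 0.1, -0.6]
opening: 0.006
```

{"name": "drive_tool", "arguments": {"commands": [{"dx": 0,"dy": 0.05,"dz": 0,"wx": 0,"wy": 0,"wz": 0,"grip": 0},{"dx": 0,"dy": 0.05,"dz": 0,"wx": 0,"wy": 0,"wz": 0,"grip": 0},{"dx": 0,"dy": 0,"dz": 0,"wx": 0,"wy": 0,"wz": 0,"grip": 0}]}}

```text
time_s: 11.9
position: [0.5322, 0.0247, 0.1011]
tcp_rot: [[0.132, 0.001, 0.991], [-0.991, -0.001, 0.132], [0.001, -1.0, 0.001]]
force: [-0.3, -2.2, 3.6]
opening: 0.006
```

{"name": "drive_tool", "arguments": {"commands": [{"dx": 0,"dy": 0.05,"dz": 0,"wx": 0,"wy": 0,"wz": 0,"grip": 0},{"dx": 0,"dy": 0,"dz": 0,"wx": 0,"wy": 0,"wz": 0,"grip": 0}]}}

```text
time_s: 12.15
position: [0.5322, 0.0247, 0.0994]
tcp_rot: [[0.132, 0.001, 0.991], [-0.991, -0.001, 0.132], [0.001, -1.0, 0.001]]
force: [-1.7, -0.7, 8.5]
opening: 0.006
```

{"name": "drive_tool", "arguments": {"commands": [{"dx": 0,"dy": 0.015,"dz": 0,"wx": 0,"wy": 0,"wz": 0,"grip": 0},{"dx": 0,"dy": 0,"dz": 0,"wx": 0,"wy": 0,"wz": 0,"grip": 0}]}}

```text
time_s: 12.4
position: [0.5322, 0.0247, 0.099]
tcp_rot: [[0.133, 0.001, 0.991], [-0.991, -0.001, 0.133], [0.001, -1.0, 0.001]]
force: [-1.6, -1.9, 9.5]
opening: 0.004
```

{"name": "drive_tool", "arguments": {"commands": [{"dx": 0,"dy": 0.012,"dz": 0,"wx": 0,"wy": 0,"wz": 0,"grip": 0},{"dx": 0,"dy": 0,"dz": 0,"wx": 0,"wy": 0,"wz": 0,"grip": 0}]}}

```text
time_s: 12.65
position: [0.5322, 0.0247, 0.099]
tcp_rot: [[0.133, 0.001, 0.991], [-0.991, -0.001, 0.133], [0.001, -1.0, 0.001]]
force: [-2.5, -1.9, 11.4]
opening: 0.007
```

End stop: z held at 0.099 while the force rose to 11.4 N. I'm releasing it, then retreating up and back towards the robot.

{"name": "drive_tool", "arguments": {"commands": [{"dx": 0,"dy": -0.4,"dz": 0,"wx": 0,"wy": 0,"wz": 0,"grip": 0},{"dx": 0,"dy": -0.8,"dz": 0,"wx": 0,"wy": 0,"wz": 0,"grip": 0},{"dx": 0,"dy": -0.9,"dz": 0,"wx": 0,"wy": 0,"wz": 0,"grip": 0},{"dx": 0,"dy": -0.9,"dz": 0,"wx": 0,"wy": 0,"wz": 0,"grip": 0},{"dx": 0,"dy": -0.7,"dz": -0.5,"wx": 0,"wy": 0,"wz": 0,"grip": 0},{"dx": 0,"dy": 0,"dz": -0.6,"wx": 0,"wy": 0,"wz": 0,"grip": 0},{"dx": 0,"dy": 0,"dz": 0,"wx": 0,"wy": 0,"wz": 0,"grip": 0},{"dx": 0,"dy": 0,"dz": 0,"wx": 0,"wy": 0,"wz": 0,"grip": 0}]}}

```text
time_s: 13.65
position: [0.489, 0.0193, 0.2457]
tcp_rot: [[0.132, 0.001, 0.991], [-0.991, 0.0, 0.132], [-0.0, -1.0, 0.001]]
force: [1.2, -0.1, 0.3]
opening: 0.002
```

```bash
python3 - <<'E'
from rig import bot, imaging
from h import *
s=bot.read_state(); c=imaging.get_calibration("wrist"); p,d=imaging.capture("wrist"); K,T=c["mtx"],c["world_to_cam"]
print(s["position"],s["force"])
cv2.imwrite("pics/w2.png",p[:,:,::-1])
for P in((.519,.1235),(.5255,.0745),(.5315,.0247),(.5375,-.0254)):
    q=K@(T@np.r_[P,.084,1])[:3]; u,v=(q[:2]/q[2]).round().astype(int); m=np.zeros(d.shape,bool); m[v-5:v+6,u-5:u+6]=1
    print(u,v,np.median(world(K,T,m,d)[2]).round(4))
E
```

```text
[0.48896452 0.01927749 0.24565649] [ 1.15741712 -0.08388006  0.30937897]
227 150 0.0849
273 150 0.0848
319 151 0.0816
365 151 0.085
```

View pics/w2.png

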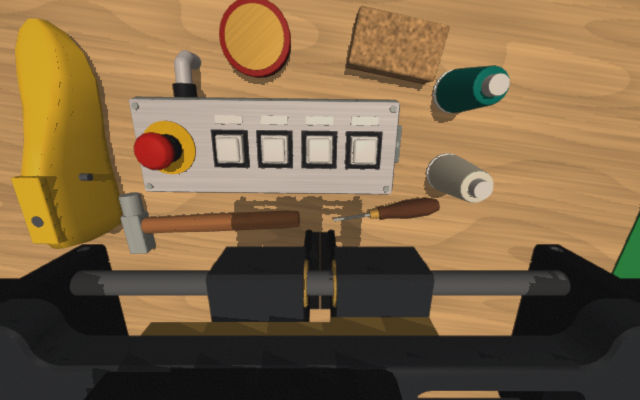

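The picture shows everything in place, but the depth at cap 3 (319,151) is still 0.0816. Keys 1, 2 and 4 read 0.085. So the press did not release key 3, and I'm going back to press it again, watching the force on the way down and on the way up.

{"name": "drive_tool", "arguments": {"commands": [{"dx": 0,"dy": 0,"dz": 0.55,"wx": 0,"wy": 0,"wz": 0,"grip": 0},{"dx": 0,"dy": 0.5,"dz": 0.48,"wx": 0,"wy": 0,"wz": 0,"grip": 0},{"dx": 0,"dy": 0.9,"dz": 0,"wx": 0,"wy": 0,"wz": 0,"grip": 0},{"dx": 0,"dy": 0.9,"dz": 0,"wx": 0,"wy": 0,"wz": 0,"grip": 0},{"dx": 0,"dy": 0.8,"dz": 0,"wx": 0,"wy": 0,"wz": 0,"grip": 0},{"dx": 0,"dy": 0.2,"dz": 0,"wx": 0,"wy": 0,"wz": 0,"grip": 0},{"dx": 0,"dy": 0,"dz": 0,"wx": 0,"wy": 0,"wz": 0,"grip": 0},{"dx": 0,"dy": 0,"dz": 0,"wx": 0,"wy": 0,"wz": 0,"grip": 0}]}}

```text
time_s: 14.7
position: [0.5302, 0.0245, 0.1147]
tcp_rot: [[0.132, 0.002, 0.991], [-0.991, -0.0, 0.132], [0.001, -1.0, 0.002]]
force: [-0.2, -0.0, -0.6]
opening: 0.007
```

Moving down 15 mm to the old end-stop height.

{"name": "drive_tool", "arguments": {"commands": [{"dx": 0.0,"dy": 0.2,"dz": 0.02,"wx": 0,"wy": 0,"wz": 0,"grip": 0},{"dx": 0,"dy": 0,"dz": 0,"wx": 0,"wy": 0,"wz": 0,"grip": 0},{"dx": 0,"dy": 0.1,"dz": 0,"wx": 0,"wy": 0,"wz": 0,"grip": 0},{"dx": 0,"dy": 0.1,"dz": 0,"wx": 0,"wy": 0,"wz": 0,"grip": 0},{"dx": 0,"dy": 0,"dz": 0,"wx": 0,"wy": 0,"wz": 0,"grip": 0}]}}

```text
time_s: 15.32
position: [0.5303, 0.0247, 0.099]
tcp_rot: [[0.132, 0.001, 0.991], [-0.991, -0.0, 0.132], [0.0, -1.0, 0.001]]
force: [-1.7, -0.7, 11.3]
opening: 0.005
```

{"name": "drive_tool", "arguments": {"commands": [{"dx": 0,"dy": 0,"dz": 0,"wx": 0,"wy": 0,"wz": 0,"grip": 0}]}}

```text
time_s: 15.45
position: [0.5303, 0.0247, 0.099]
tcp_rot: [[0.132, 0.001, 0.991], [-0.991, -0.0, 0.132], [0.0, -1.0, 0.001]]
force: [-2.1, 0.7, 10.9]
opening: 0.003
```

At the stop again with about 11 N. I'm raising slowly to see whether the key follows past its latched height (0.1032).

{"name": "drive_tool", "arguments": {"commands": [{"dx": 0,"dy": -0.05,"dz": 0,"wx": 0,"wy": 0,"wz": 0,"grip": 0},{"dx": 0,"dy": -0.05,"dz": 0,"wx": 0,"wy": 0,"wz": 0,"grip": 0},{"dx": 0,"dy": -0.05,"dz": 0,"wx": 0,"wy": 0,"wz": 0,"grip": 0},{"dx": 0,"dy": 0,"dz": 0,"wx": 0,"wy": 0,"wz": 0,"grip": 0}]}}

```text
time_s: 15.95
position: [0.5303, 0.0247, 0.1044]
tcp_rot: [[0.132, 0.001, 0.991], [-0.991, -0.0, 0.132], [0.0, -1.0, 0.001]]
force: [-0.4, 1.2, 5.5]
opening: 0.003
```

{"name": "drive_tool", "arguments": {"commands": [{"dx": 0,"dy": 0,"dz": 0,"wx": 0,"wy": 0,"wz": 0,"grip": 0}]}}

```text
time_s: 16.08
position: [0.5302, 0.0247, 0.1041]
tcp_rot: [[0.132, 0.001, 0.991], [-0.991, -0.0, 0.132], [0.0, -1.0, 0.001]]
force: [0.7, 0.5, 5.2]
opening: 0.005
```

Force is still about 5 N at 0.104, above the latched height, so this time the key is following up. Retreating and checking.

{"name": "drive_tool", "arguments": {"commands": [{"dx": 0,"dy": -0.1,"dz": 0,"wx": 0,"wy": 0,"wz": 0,"grip": 0},{"dx": 0,"dy": -0.8,"dz": 0,"wx": 0,"wy": 0,"wz": 0,"grip": 0},{"dx": 0,"dy": -0.9,"dz": 0,"wx": 0,"wy": 0,"wz": 0,"grip": 0},{"dx": 0,"dy": -0.9,"dz": 0,"wx": 0,"wy": 0,"wz": 0,"grip": 0},{"dx": 0,"dy": -0.8,"dz": -0.5,"wx": 0,"wy": 0,"wz": 0,"grip": 0},{"dx": 0,"dy": 0,"dz": -0.6,"wx": 0,"wy": 0,"wz": 0,"grip": 0},{"dx": 0,"dy": 0,"dz": 0,"wx": 0,"wy": 0,"wz": 0,"grip": 0},{"dx": 0,"dy": 0,"dz": 0,"wx": 0,"wy": 0,"wz": 0,"grip": 0}]}}

```text
time_s: 17.08
position: [0.4869, 0.0188, 0.2434]
tcp_rot: [[0.132, 0.0, 0.991], [-0.991, 0.0, 0.132], [-0.0, -1.0, 0.0]]
force: [0.6, 0.4, -0.1]
opening: 0.007
```

```bash
cat > chk.py <<'E'
from rig import bot, imaging
from h import *
s=bot.read_state(); c=imaging.get_calibration("wrist"); p,d=imaging.capture("wrist"); K,T=c["mtx"],c["world_to_cam"]
print(s["time_s"],s["position"],s["force"])
cv2.imwrite("pics/w3.png",p[:,:,::-1])
for P in((.519,.1235),(.5255,.0745),(.5315,.0247),(.5375,-.0254)):
    q=K@(T@np.r_[P,.084,1])[:3]; u,v=(q[:2]/q[2]).round().astype(int); m=np.zeros(d.shape,bool); m[v-5:v+6,u-5:u+6]=1
    print(u,v,np.median(world(K,T,m,d)[2]).round(4))
E
python3 chk.py
```

```text
17.075 [0.48694998 0.01882211 0.24339278] [ 0.57680701  0.38041083 -0.10023787]
226 148 0.0846
272 148 0.0847
318 149 0.085
365 150 0.085
```

All four caps now read 0.085. One quick check of the surroundings against the first pictures, then hand-in.

```bash
python3 - <<'E'
from rig import imaging
from h import *
p,d=imaging.capture("scene"); f=np.load("scene.npz")
D=np.abs(p.astype(int)-f["p"]).max(2)>60
o=p[:,:,::-1].copy(); o[D]=(255,0,255); cv2.imwrite("pics/s2.png",o)
E
```

```text
(no output)
```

View pics/s2.png

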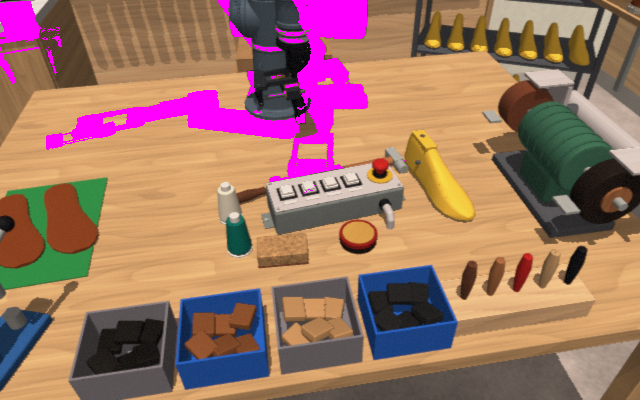

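View pics/w3.png

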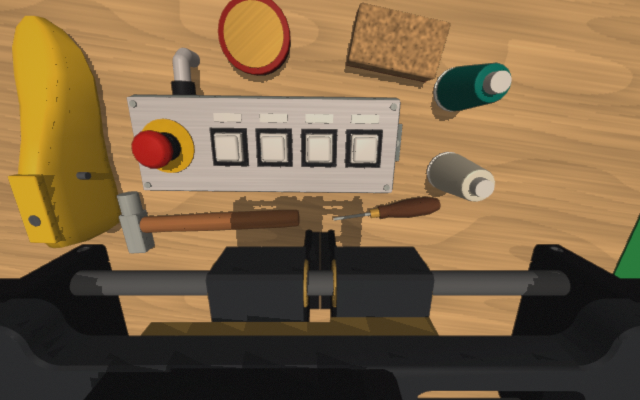

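The only changes in the difference view are the arm, its shadow, and key 3 at (309,187). The loose things and the stop at (380,165) are unchanged, and the wrist view shows the same.

```bash
python3 -c "
from rig import workorder; print(workorder.hand_in())"
```

```text
the job is handed in; nothing more can be done
None
```

The latched key was the third from the red stop. It is now released, all four keys stand up, and I have handed the job in; the hand-in reports no verdict.

- **Taps:** I tapped keys 1 to 4 in order with the shut fingertips, starting at the stop, at about 2 to 4 N each. Force readings were noisy by about 0.7 N. Key 3 met the fingertip about 3.5 mm lower than the others, as both camera views had shown.
- **Release:** My first press of key 3 reached its end stop (11.4 N, no further travel), but the check afterwards still showed it latched at 81.6 mm. I don't know why. A second press to about 11 N, raised slowly, released it.
- **Last checks:** The four cap tops measured 84.6 to 85.0 mm, which is fully up. Comparing the scene picture with the first one showed only the arm, its shadow and key 3 changed, so the red stop and the loose things had not visibly moved. The gripper finished about 140 mm above the panel, touching nothing, at about 17 s of the 48 s allowed.

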